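Unhitch the flip-up filing block and hold it raised

TASK

Slide the clear chip guard along its rail until it is fully open and leave it open. Then pull the side latch of the filing block's hinged tongue sideways against its spring, swing the tongue up off its ball until its nose is at least 50 mm higher than it was, and finish while still holding it raised there, steady, so that the chip tray under it can be reached. Do not disturb the spring clamp, the small jar or the screwdriver lying nearby.

Things in the scene. Friction and masses are not known exactly. Their poses are not given: they have to be found in the camera images.
- station: Filing station fixed to the bench, steel base plate 300x150x12 mm. Origin on the bench right under the 25 mm ball (centre 55 mm up); z up, +x from ball to tongue hinge (away from the robot, yaw up to 0.3 rad), +y left. Guard rail along y at x=-105 mm with posts at y=-100 and +270 mm, all under 137 mm high. Chip tray on the plate under the wooden block.
- guard (a joint): Slide of the clear chip guard along the station's +y (m): 0 shut (over ball and latch), 0.17 fully open at its stop. May start a little open. Needs 1 to 2 N and stays where left. Its panel is 5 mm thick, underside 137 mm above the bench, x=-106 to +64 mm in the station's frame, y=-107 to +77 mm when shut.
- guard_handle (a point): Grip point of the guard's black upright handle bar: 12 mm thick along the station's y, 40 mm long along its x, top 20 mm above this point, panel (and a 2 mm foot plate on it) 23 to 26 mm below it. At guard = 0 it is at (-20, 0, 168) mm in the station's frame.
- tongue: Hinged grey steel tongue, 36 mm wide, 0.4 to 0.8 kg, carrying the latch and a slotted wooden filing block 90 mm wide. Origin on the hinge line, at (170, 0, 62) mm in the station's frame; y along the hinge; seated, its axes are parallel to the station's and it runs 208 mm along its -x to the nose tip. Swings up (nose rising) to 0.7 rad, falls back when not held.
- nose (a point): Top of the coupler (grey plate 76x50 mm) over the ball, 170 mm from the hinge along the tongue's -x and 12 mm above the hinge's line; 74 mm above the bench when seated. Raised 50 mm, the tongue stands at about 0.30 rad.
- latch (a joint): Side latch, slides on the tongue along the tongue's -y, away from the coupler (m): 0 locked (bolt under the ball, the tongue can rise only 3 mm), 0.015 out at its stop. The bolt is free of the ball beyond 0.0075. Spring about 3 N at 0 and 8 N at the stop; it returns when let go.
- latch_tab (a point): Middle of the latch's upright rubber-covered tab: 12 mm thick along the tongue's y, 30 mm along its x, 19 mm up to its top, 21 mm down. Seated and locked: (0,-45,104) mm in the station's frame; 170 mm from the hinge along the tongue's -x, 42 mm above the hinge's line. Coupler plate beside it: 30 mm lower, 14 mm off. Wooden block: starts 46 mm farther in x, top 13 mm lower.
- clamp: Blue plastic spring clamp lying flat, about 115 x 55 x 24 mm, origin at its middle on the bench; bystander.
- jar: Small blue plastic jar, 38 mm in diameter, 42 mm high, origin under its centre; bystander.
- driver: Screwdriver with a black handle, 170 mm long, lying on the bench along its own x; bystander.

How it is judged:
On the way, in this order (a step that is already met when the one before it is completed fails the run):
1. the chip guard is fully open (within 20 mm of its stop) with the tongue still seated (value of joint guard above 0.15 m and height (world z) of nose below 0.084 m), for 0.1 s.
2. the latch is pulled out at least 6 mm with the tongue still seated (value of joint latch above 0.006 m and height (world z) of nose below 0.084 m and value of joint guard above 0.145 m), for 0.05 s.
At the end, for the whole second after the job is handed in: The nose of the tongue is held by the fingers at least 49 mm above its seated height (nose point above 123 mm), fingers pressing on the tongue or its latch with more than 1 N, the tongue steady (under 0.2 rad/s), and the guard still open (joint above 0.145 m) (height (world z) of nose above 0.123 m and value of joint guard above 0.145 m and contact force between the fingers and tongue above 1 N and angular speed of tongue below 0.2 rad/s); the arm keeps its last pose, push and grip.
It fails at once if the spring clamp is shoved more than 30 mm (distance of clamp from where it was at the start of the episode above 0.03 m).
It fails at once if the jar is shoved more than 30 mm (distance of jar from where it was at the start of the episode above 0.03 m).
It fails at once if the screwdriver is shoved more than 30 mm (distance of driver from where it was at the start of the episode above 0.03 m).
It also fails if it takes over 48 s, if anything falls off the work surface, if the arm or the gripper's body presses on something with over 40 N, if the wrist force passes 120 N, or if a joint passes its speed limit or range.

ROBOT

A 6-joint arm with a two-finger parallel gripper is mounted at the origin on the work surface. World frame = base frame: x ahead of the robot, y to its left, z up, the work surface at z = 0. Lengths are in m, angles in rad, forces in N, time in s.
With the tool pointing down it reaches from about 0.425 to 0.95 m from the base axis. Payload 14.7 kg.
Tool frame: the origin (TCP) lies at the very end of the fingers, on their centre line; the grasp point (between the pads) lies 19 mm behind it; z points along the fingers, x is the direction in which the jaws open and shut, and the axes are right-handed (so a half turn about z gives the same grasp; the last joint's range is limited). The gripper opens to 85 mm and grips with 20 to 120 N. Pads are 22 mm wide; open, the fingers measure 114 mm over their backs; the gripper's body (76 mm by 85 mm) begins 54 mm behind the grasp point. The pads swing forward as they close: fully open they stand 13 mm farther back than shut.
Start: joints at [-0.047, 0.48, 1.596, -0, 1.065, -0.047], TCP at [0.65, 0, 0.231] pointing down, gripper open.
Joint ranges: [-2.75, 2.75], [-0.82, 2.05], [0.23, 2.67], [-1.56, 4.7], [0.09, 2.69], [-2.92, 2.92]. Speed limits (rad/s): [1.89, 1.89, 2.39, 3.01, 3.01, 3.01].

INTERFACE

Orientations are given as a unit quaternion [x, y, z, w].
In Python, from workcell import bot gives the robot as it stands. The module is installed in compiled form; this text tells all that it offers.
- The arm moves only by the tool play_rows, never from a script. Its argument "steps" is text: rows parted by semicolons, each of 7 numbers parted by spaces: the turn, a rotation vector about the tool's x, y, z in rad, then the shift along the tool's x, y, z in m, then the closure in counts, from 0 (fully open) to 255 (shut). A call has 1 to 8 rows; each row shifts and turns the commanded pose from where the row before left it, along the tool's axes as they then stand; what a row does not reach is not made up. A row lasts 1/8 s, in which the tool goes at most 62.5 mm and 10.7 degrees, less where a joint would pass 70% of its speed; a pose out of reach is approached as far as the arm can. A call with a gripper value outside its range is refused whole. The fingers move at their own pace and stop on an object; the grip force is fixed at half the most. Time passes only in rows, so rows that do not move let the fingers close. It gives the time, the measured TCP pose, the force and the opening at its end, in the units of the state.
- bot.get_state(): the state, without advancing time (a new reading comes with each control period).
- bot.grab_frame(name): name is "scene" or "side" or "wrist"; returns the picture (384x512x3 uint8, blue, green, red); there is no depth.
- bot.get_calibration(name): a dict with "vertical_fov" (degrees; the focal length in pixels is half the picture's height over the tangent of half this angle, whatever the lens; pixels are square), "cx", "cy" (the principal point, pixels), "dist_coeffs" ([k1, k2, p1, p2, k3] as OpenCV has them; the pictures are not rectified), "world_from_camera" (4x4, takes a point from camera to world coordinates); the wrist camera has in their place "hand_eye" (4x4, takes a point from camera to tool coordinates, whose origin is the TCP and whose axes are the tool frame's). Camera axes: x right, y down, z forward; pixel columns grow to the right and rows downward; lengths in m; the calibration is good to about 2 mm. A picture is of the moment at which its call begins: read the wrist's pose just before it. get_calibration takes no time and is no camera call.
- bot.job_done(): hands the job in, once; it reports no verdict.
Trained networks look in the newest picture that a camera, given by its name, has taken for a name from the list of things; names that differ only in an ending like _2 or _b are one class to them, and where a whole thing is asked for, a point or a joint stands for the part that bears it (a point fixed in the world has none). Each returns a list of dicts, best first, with "conf" (0 to 1); they miss things now and then, are a little off and sometimes report something else, mostly with a low value. They report only what shows in the picture. A call takes as long as a camera call.
- bot.regions_of(camera, label): "pixels" (384x512 bool, what is visible of it) and "point" ([row, column] in pixels, amid what is visible of it).
- bot.mark_of(camera, label): "point" ([row, column] in pixels: a listed point, or the origin of a listed thing).
The state is a dict: "t": time; "joint_positions": joint angles; "joint_velocities": joint speeds; "tau": joint torques, N m; "tool_pos": TCP position; "ee_rot": TCP orientation; "contact_force": force on the tool from outside, world axes, zero at the start; "moment": the same for the moment, N m; "opening": finger opening in m.
Only numpy, scipy, OpenCV 4.12 (cv2) and the standard library are available. Lean on these libraries where they do the work, as an engineer would, in place of code of your own. Each camera call takes 0.05 s, during which the arm holds its last target. There are 200 camera calls.

## Working session

There is one attempt and no reset: what is moved stays moved. The work goes in short steps, Python scripts to look and compute and a tool call to move; the robot and the scene stay as the last step left them, time stands still between calls to the robot, and variables do not carry over. Pictures are saved under pics/ and viewed, about 8 in all and at most 12, crops included, and the job is handed in when it is done.

Besides the shell and the picture viewer there is one more tool, called after "Request:" as name(argument=value, ...) on one line, values as JSON. play_rows: Moves the arm, as the interface text tells. Its arguments: {"type":"object","properties":{"steps":{"type":"string"}},"required":["steps"]}

```bash
mkdir -p pics; cat > h.py <<'E'
import numpy as np, cv2
from workcell import bot
from scipy.spatial.transform import Rotation as R
def cam(n):
    c=bot.get_calibration(n); f=192/np.tan(np.radians(c["vertical_fov"])/2)
    K=np.array([[f,0,c["cx"]],[0,f,c["cy"]],[0,0,1]]); return K,np.array(c["dist_coeffs"],float),c
def wfc(n,c):
    if n!="wrist": return np.array(c["world_from_camera"])
    s=bot.get_state(); T=np.eye(4); T[:3,:3]=R.from_quat(s["ee_rot"]).as_matrix(); T[:3,3]=s["tool_pos"]
    return T@np.array(c["hand_eye"])
def ray(n,rc,T=None):
    K,d,c=cam(n); T=wfc(n,c) if T is None else T
    u=cv2.undistortPoints(np.array([[[rc[1],rc[0]]]],float),K,d)[0,0]
    v=T[:3,:3]@np.array([u[0],u[1],1]); return T[:3,3],v/np.linalg.norm(v)
def onz(n,rc,z,T=None):
    o,v=ray(n,rc,T); return o+v*(z-o[2])/v[2]
def proj(n,P,T=None):
    K,d,c=cam(n); T=wfc(n,c) if T is None else T
    M=np.linalg.inv(T); p,_=cv2.projectPoints(np.atleast_2d(P).astype(float),cv2.Rodrigues(M[:3,:3])[0],M[:3,3],K,d); return p[:,0]
E
cat > a.py <<'E'
from h import *
Z=dict(station=0,guard_handle=.168,tongue=.062,nose=.074,latch_tab=.104,clamp=0,jar=0,driver=0)
for n in("scene","side","wrist"):
    im=bot.grab_frame(n); 
    for l,z in Z.items():
        for r in bot.mark_of(n,l)[:2]:
            p=r["point"]; print(n,l,np.round(p,1),round(r["conf"],2),np.round(onz(n,p,z),4))
            cv2.circle(im,(int(p[1]),int(p[0])),3,(0,0,255),1); cv2.putText(im,l,(int(p[1])+3,int(p[0])),0,.35,(0,255,255),1)
    cv2.imwrite(f"pics/a_{n}.png",im)
print(bot.get_state())
a=[cv2.imread(f"pics/a_{n}.png") for n in("scene","side")]
cv2.imwrite("pics/a.png",cv2.resize(np.vstack(a),(800*1//1*1,1200))[:1200]) 
E
python3 a.py
```

```text
scene station [204.1 277.4] 0.68 [ 0.5289 -0.026   0.    ]
scene guard_handle [151.9 290.5] 0.96 [ 0.5104 -0.0031  0.168 ]
scene guard_handle [202.1 275.8] 0.63 [0.6866 0.1328 0.168 ]
scene tongue [211.5 236. ] 0.8 [ 0.6861 -0.0084  0.062 ]
scene tongue [256.8 283. ] 0.44 [0.7084 0.183  0.062 ]
scene nose [180.1 282.1] 0.58 [ 0.5149 -0.0252  0.074 ]
scene nose [152. 293.] 0.55 [ 0.3806 -0.1188  0.074 ]
scene latch_tab [164.3 265.9] 0.38 [ 0.5264 -0.0787  0.104 ]
scene clamp [182.8 225.2] 0.58 [ 0.5742 -0.209   0.    ]
scene jar [203.5 187.8] 0.57 [ 0.7176 -0.192   0.    ]
scene driver [257.1 285.5] 0.85 [0.6585 0.1419 0.    ]
side station [234.5 214.6] 0.71 [ 0.5308 -0.0206  0.    ]
side guard_handle [167.7 198.5] 0.68 [ 0.504  -0.0104  0.168 ]
side tongue [211.6 283.6] 0.89 [ 0.6842 -0.0327  0.062 ]
side nose [211.5 209.6] 0.97 [ 0.5224 -0.0347  0.074 ]
side nose [206.3 213.6] 0.55 [ 0.5314 -0.0157  0.074 ]
side latch_tab [208.8 212.3] 0.66 [ 0.5285 -0.0688  0.104 ]
side latch_tab [169.3 196.9] 0.58 [0.4958 0.1013 0.104 ]
side clamp [297.2 240.5] 0.87 [ 0.5732 -0.2115  0.    ]
side 
[... 562 characters left out ...]
't': 1.35, 'joint_positions': array([-4.66361692e-02,  4.80204062e-01,  1.59625512e+00, -1.05562735e-06,
        1.06504643e+00, -4.66056962e-02]), 'joint_velocities': array([ 0.00067499,  0.00131044, -0.00045237, -0.0018644 ,  0.00047198,
        0.0014299 ]), 'tau': array([-3.45923087e-03, -9.50489974e+01, -4.30643392e+01, -2.74670629e-04,
        1.08089454e-03,  2.77187434e-05]), 'tool_pos': array([ 6.50041210e-01, -4.79250603e-06,  2.31310677e-01]), 'ee_rot': array([ 9.99999999e-01, -1.49808006e-05,  4.34547644e-05,  2.48962152e-06]), 'contact_force': array([-0.34228114, -0.45382546, -0.41069132]), 'moment': array([-0.01734886, -0.05249486, -0.00483506]), 'opening': 0.08512358105895182}
```

```bash
python3 - <<'E'
import cv2,numpy as np
a=[cv2.imread(f"pics/a_{n}.png") for n in("scene","side","wrist")]
b=[a[0][90:300,130:400],a[1][90:340,100:400]]
b=[cv2.resize(x,(400,300)) for x in b]
cv2.imwrite("pics/m1.png",np.vstack([np.hstack(b),np.hstack([cv2.resize(a[2],(400,300)),cv2.resize(a[0],(400,300))])]))
E
```

```text
(no output)
```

View pics/m1.png

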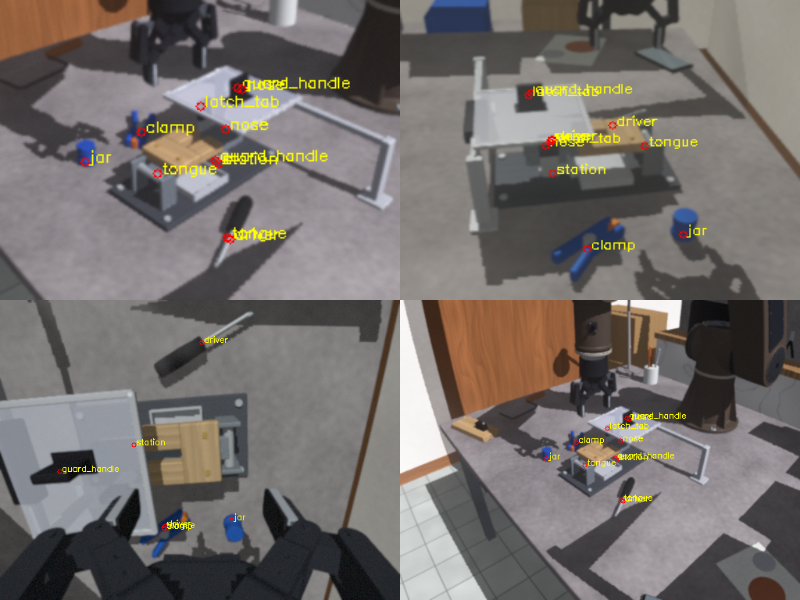

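The guard is nearly shut over the ball, and the hinge points away from the robot. The driver lies to the left, with the clamp and jar to the right. Next I fit the station pose to all the marks.

```bash
cat > fit.py <<'E'
from h import *
from scipy.optimize import least_squares
obs=[("scene","station",204.1,277.4),("scene","guard_handle",151.9,290.5),("scene","tongue",211.5,236),("scene","latch_tab",164.3,265.9),("scene","nose",180.1,282.1),
("side","station",234.5,214.6),("side","guard_handle",167.7,198.5),("side","tongue",211.6,283.6),("side","nose",211.5,209.6),("side","latch_tab",208.8,212.3),
("wrist","station",185.7,171.6),("wrist","guard_handle",219.1,76.1)]
L=dict(station=(0,0,0),guard_handle=(-.02,0,.168),tongue=(.17,0,.062),nose=(0,0,.074),latch_tab=(0,-.045,.104))
def W(p,P):
    c,s=np.cos(p[2]),np.sin(p[2]); P=np.atleast_2d(P); return np.c_[p[0]+c*P[:,0]-s*P[:,1],p[1]+s*P[:,0]+c*P[:,1],P[:,2]]
T={n:wfc(n,cam(n)[2]) for n in("scene","side","wrist")}
def res(p):
    o=[]
    for n,l,r,c in obs:
        q=np.array(L[l],float); 
        if l=="guard_handle": q[1]+=p[3]
        o+=list(proj(n,W(p,q),T[n])[0]-[c,r])
    return np.array(o)
if __name__=="__main__":
    s=least_squares(res,[.527,-.026,.05,.01],loss="soft_l1",f_scale=2); print(np.round(s.x,4))
    for o,e in zip(obs,s.fun.reshape(-1,2)): print(o[:2],np.round(e,1))
    p=s.x; out=[]
    for n in("side","wrist"):
        im=bot.grab_frame(n); k=2; im=cv2.resize(im,None,fx=k,fy=k)
        g=p[3]
        for z,x0,x1,y0,y1,col in((.142,-.106,.064,-.107+g,.077+g,(0,0,255)),(.188,-.04,0,-.006+g,.006+g,(0,255,0)),(.091,.046,.116,-.045,.045,(255,0,255))):
            q=proj(n,W(p,[(x0,y0,z),(x1,y0,z),(x1,y1,z),(x0,y1,z)]),T[n]); cv2.polylines(im,[(q*k).astype(int)],True,col,1)
        out.append(im)
    cv2.imwrite("pics/m2.png",np.hstack([out[0][150:650,150:650],cv2.resize(out[1][200:700,0:500],(300,300)).repeat(1,0) if 0 else out[1][200:700,0:500]])[:, :800+0] if 0 else cv2.resize(np.hstack([out[0][180:620,150:650],out[1][200:640,0:540]]),(800,340)))
E
python3 fit.py
```

```text
[ 0.5224 -0.0306  0.1313  0.0218]
('scene', 'station') [ 0.6 -1.6]
('scene', 'guard_handle') [ 0.7 -2.5]
('scene', 'tongue') [-1.5  0.8]
('scene', 'latch_tab') [0.3 0.7]
('scene', 'nose') [-3.4  0.2]
('side', 'station') [-3.6  3. ]
('side', 'guard_handle') [-2.1  0.4]
('side', 'tongue') [ 1.  -6.3]
('side', 'nose') [-0.  -1.1]
('side', 'latch_tab') [-0.   1.8]
('wrist', 'station') [-1.9 -0.7]
('wrist', 'guard_handle') [ 2.4 -0.6]
```

View pics/m2.png

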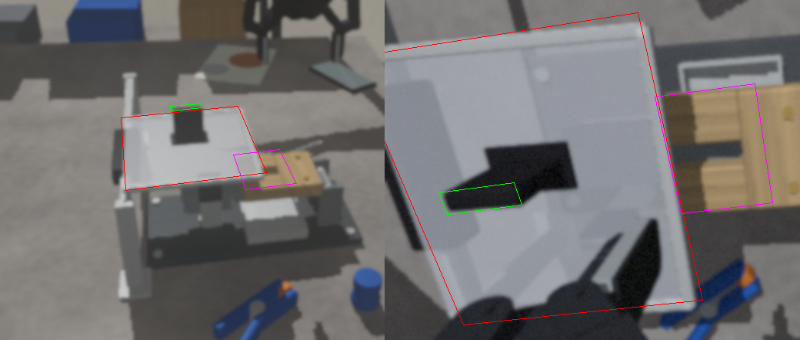

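The fitted yaw is too large: the real panel edges in the wrist view slope about 0.1. I add the panel corners read from this picture, (116,169) and (296,200), and refit.

```bash
sed -i 's/^("wrist","station",185.7,171.6),/("wrist","c1",116.2,169.2),("wrist","c2",294.5,200.5),("wrist","w1",160,184.5),("wrist","w2",237.8,193.3),("wrist","station",185.7,171.6),/; s/^L=dict(/L=dict(c1=(.064,.077,.142),c2=(.064,-.107,.142),w1=(.046,.045,.091),w2=(.046,-.045,.091),/; s/if l=="guard_handle"/if l in("guard_handle","c1","c2")/; s/m2.png/m3.png/' fit.py
sed -i 's/("wrist","w1",[^)]*),("wrist","w2",[^)]*),//' fit.py
python3 fit.py
```

```text
[ 0.5209 -0.0303  0.0866  0.0201]
('scene', 'station') [ 1.1 -1.8]
('scene', 'guard_handle') [ 0.7 -2.6]
('scene', 'tongue') [-3.2 -0.7]
('scene', 'latch_tab') [1.3 0.3]
('scene', 'nose') [-2.9  0. ]
('side', 'station') [-4.3  3. ]
('side', 'guard_handle') [-2.3  0.5]
('side', 'tongue') [ 1.3 -4.5]
('side', 'nose') [-0.7 -1.1]
('side', 'latch_tab') [-1.7  1.9]
('wrist', 'c1') [ 0.3 -3. ]
('wrist', 'c2') [2.  3.4]
('wrist', 'station') [-2.9 -0.8]
('wrist', 'guard_handle') [ 2.1 -0.1]
```

View pics/m3.png

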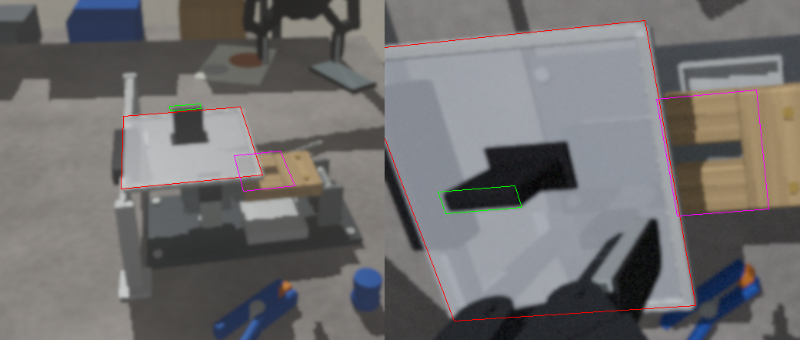

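Request:
play_rows(steps="0 0 0.186 0 0 0 165;0 0 0.186 0 0 0 165;0 0 0.186 0 0 0 165;0 0 0.186 0 0 0 165;0 0 0.186 0 0 0 165;0 0 0.186 0 0 0 165;0 0 0.186 0 0 0 165;0 0 0.184 0 0 0 165")

```text
t: 2.55
tool_pos: [0.65, 0.0, 0.2313]
ee_rot: [0.734, -0.679, -0.0, 0.0]
contact_force: [0.0, 0.1, -0.0]
opening: 0.0301
```

```bash
cat >> h.py <<'E'
S=np.array([.5215,-.0300]); YAW=.085
def L2W(P):
    c,s=np.cos(YAW),np.sin(YAW); return np.array([S[0]+c*P[0]-s*P[1],S[1]+s*P[0]+c*P[1],P[2]])
def W2L(P):
    c,s=np.cos(YAW),np.sin(YAW); d=np.array(P)[:2]-S; return np.array([c*d[0]+s*d[1],-s*d[0]+c*d[1],P[2]])
def go(w):
    s=bot.get_state(); r=R.from_quat(s["ee_rot"]); print("t",s["t"],"tool shift to",np.round(w,4),":",np.round(r.inv().apply(np.array(w)-s["tool_pos"]),4)); print("open",s["opening"],"F",np.round(s["contact_force"],1),"local",np.round(W2L(s["tool_pos"]),4),"\n",np.round(r.as_matrix(),3))
E
python3 - <<'E'
from h import *
go([.499,-.0125,.231])
E
```

```text
t 2.55 tool shift to [ 0.499  -0.0125  0.231 ] : [0.0006 0.1515 0.0003]
open 0.03005378199935895 F [ 0.   0.1 -0. ] local [0.1306 0.019  0.2313] 
 [[ 0.079 -0.997 -0.   ]
 [-0.997 -0.079  0.   ]
 [-0.     0.    -1.   ]]
```

Request:
play_rows(steps="0 0 0 0 0.051 0 165;0 0 0 0 0.051 0 165;0 0 0 0 0.05 0 165;0 0 0 0 0 0 165")

```text
t: 3.05
tool_pos: [0.4952, -0.0129, 0.2315]
ee_rot: [0.736, -0.677, -0.001, 0.001]
contact_force: [0.3, -0.0, 0.2]
opening: 0.0301
```

```bash
python3 - <<'E'
from h import *
n="wrist";T=wfc(n,cam(n)[2]); im=bot.grab_frame(n)
for l,z in(("guard_handle",.168),("latch_tab",.104),("nose",.074),("station",0)):
    for r in bot.mark_of(n,l)[:2]: print(l,np.round(r["point"],1),round(r["conf"],2),np.round(onz(n,r["point"],z,T),4))
q=proj(n,[L2W((-.04,.014,.188)),L2W((0,.014,.188)),L2W((0,.026,.188)),L2W((-.04,.026,.188))],T)
cv2.polylines(im,[q.astype(int)],True,(0,255,0),1)
cv2.imwrite("pics/m4.png",im); go([.499,-.0125,.152])
E
```

```text
guard_handle [199.9 254.6] 0.95 [ 0.4995 -0.0103  0.168 ]
station [144.9 272.2] 0.71 [ 0.5231 -0.031   0.    ]
t 3.3 tool shift to [ 0.499  -0.0125  0.152 ] : [-0.0004  0.0007  0.0794]
open 0.0301205954831837 F [0.7 0.1 0.3] local [-0.0203  0.019   0.2314] 
 [[ 0.085 -0.996  0.001]
 [-0.996 -0.085 -0.   ]
 [ 0.    -0.001 -1.   ]]
```

View pics/m4.png

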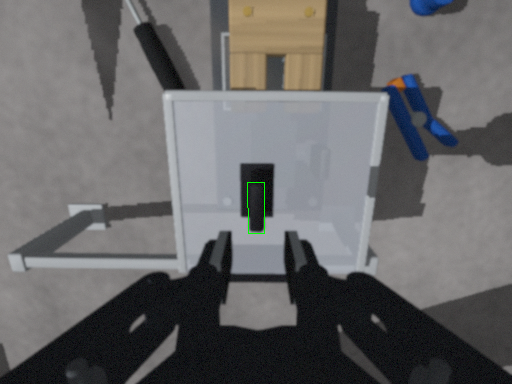

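Request:
play_rows(steps="0 0 0 0 0 0.04 165;0 0 0 0 0 0.039 165;0 0 0 0 0 0 165;0 0 0 -0.02 0 0 165;0 0 0 -0.025 0 0 165;0 0 0 -0.03 0 0 165;0 0 0 -0.03 0 0 165;0 0 0 -0.025 0 0 165")

```text
t: 4.3
tool_pos: [0.4888, 0.118, 0.154]
ee_rot: [0.737, -0.676, 0.001, -0.001]
contact_force: [0.5, -1.9, -0.2]
opening: 0.0301
```

Request:
play_rows(steps="0 0 0 -0.015 0 0 165;0 0 0 -0.01 0 0 165;0 0 0 0 0 0 165")

```text
t: 4.68
tool_pos: [0.4856, 0.1418, 0.1526]
ee_rot: [0.737, -0.676, 0.0, -0.0]
contact_force: [-0.4, 0.5, 0.4]
opening: 0.0297
```

```bash
python3 - <<'E'
from h import *
for n in("side","scene"):
    im=bot.grab_frame(n)
    for r in bot.mark_of(n,"guard_handle")[:2]: print(n,round(r["conf"],2),np.round(W2L(onz(n,r["point"],.168)),4))
go(L2W((0,-.05,.231)))
E
```

```text
side 0.6 [-0.0211  0.1803  0.168 ]
scene 0.77 [-0.0116  0.1709  0.168 ]
t 4.875 tool shift to [ 0.5257 -0.0798  0.231 ] : [ 0.2235 -0.0216 -0.0787]
open 0.02971651278005791 F [ 0.9 -0.6 -0.3] local [-0.0214  0.1735  0.1523] 
 [[ 0.084 -0.996 -0.   ]
 [-0.996 -0.084 -0.   ]
 [ 0.     0.    -1.   ]]
```

Request:
play_rows(steps="0 0 0 -0.004 0 0 165;0 0 0 -0.003 0 0 165;0 0 0 0 0 0 165")

```text
t: 5.25
tool_pos: [0.4848, 0.1488, 0.1523]
ee_rot: [0.737, -0.676, -0.0, -0.0]
contact_force: [-0.1, 0.6, -0.0]
opening: 0.0303
```

Request:
play_rows(steps="0 0 0 0.007 0 0 165;0 0 0 0 0 -0.04 165;0 0 0 0 0 -0.04 165;0 0 0 0.055 -0.006 0 165;0 0 0 0.055 -0.006 0 165;0 0 0 0.055 -0.005 0 165;0 0 0 0.055 -0.005 0 165;0 0 0 0 0 0 140")

```text
t: 6.25
tool_pos: [0.5263, -0.0795, 0.2322]
ee_rot: [0.735, -0.678, 0.0, 0.0]
contact_force: [-0.5, 0.6, -0.3]
opening: 0.0383
```

```bash
python3 - <<'E'
from h import *
n="wrist";T=wfc(n,cam(n)[2]); im=bot.grab_frame(n)
for l,z in(("guard_handle",.168),("latch_tab",.104),("nose",.074),("tongue",.062)):
    for r in bot.mark_of(n,l)[:2]: print(l,np.round(r["point"],1),round(r["conf"],2),np.round(onz(n,r["point"],z,T),4),np.round(W2L(onz(n,r["point"],z,T)),4))
q=proj(n,[L2W((-.015,-.051,.123)),L2W((.015,-.051,.123)),L2W((.015,-.039,.123)),L2W((-.015,-.039,.123))],T)
cv2.polylines(im,[q.astype(int)],True,(0,255,0),1)
im2=bot.grab_frame("side")
cv2.imwrite("pics/m5.png",cv2.resize(np.hstack([im,im2]),(800,300))); go(L2W((0,-.045,.09)))
cv2.imwrite("pics/m5.png",np.hstack([im,im2[120:,80:360][:, :]] if 0 else [cv2.resize(im,(480,360)),cv2.resize(im2[100:310,90:330],(320,360))]))
E
```

```text
latch_tab [185.2 251.3] 0.6 [ 0.5244 -0.0734  0.104 ] [-0.0008 -0.0435  0.104 ]
nose [175.2 214.4] 0.89 [ 0.5244 -0.0304  0.074 ] [ 0.0028 -0.0006  0.074 ]
tongue [ 11.3 207.9] 0.7 [ 0.6917 -0.0162  0.062 ] [ 0.1708 -0.0007  0.062 ]
t 6.55 tool shift to [ 0.5253 -0.0748  0.09  ] : [0.     0.0004 0.1423]
open 0.03888221877567641 F [ 0.9 -0.2 -0.2] local [ 0.0004 -0.045   0.2323] 
 [[ 0.086 -0.996 -0.   ]
 [-0.996 -0.086  0.   ]
 [-0.     0.    -1.   ]]
```

View pics/m5.png

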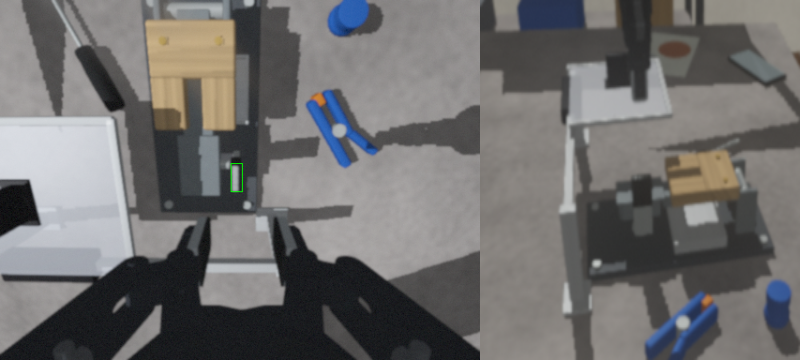

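Request:
play_rows(steps="0 0 0 -0.001 0 0.05 140;0 0 0 0 0 0.05 140;0 0 0 0 0 0.03 140;0 0 0 0 0 0.013 140;0 0 0 0 0 0 140;0 0 0 0 0 0 190;0 0 0 0 0 0 235;0 0 0 0 0 0 255")

```text
t: 7.55
tool_pos: [0.5268, -0.0747, 0.0906]
ee_rot: [0.736, -0.677, 0.001, -0.001]
contact_force: [-0.2, 2.4, 7.8]
opening: 0.0109
```

```bash
python3 - <<'E'
from h import *
go(L2W((0,-.045,.088)))
im=bot.grab_frame("side");im2=bot.grab_frame("scene")
cv2.imwrite("pics/m6.png",np.hstack([cv2.resize(im[100:310,90:330],(400,350)),cv2.resize(im2[90:300,150:390],(400,350))]))
E
```

```text
t 7.55 tool shift to [ 0.5253 -0.0748  0.088 ] : [0.     0.0015 0.0026]
open 0.010937762304179928 F [-0.2  2.4  7.8] local [ 0.0014 -0.045   0.0906] 
 [[ 0.084 -0.996  0.002]
 [-0.996 -0.084 -0.   ]
 [ 0.    -0.002 -1.   ]]
```

View pics/m6.png

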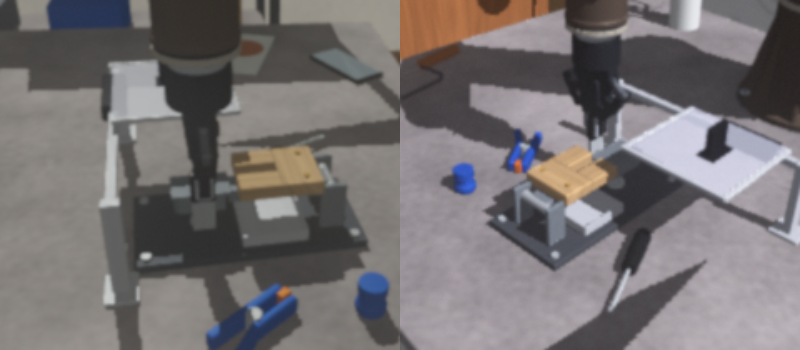

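The guard is open and the fingers hold the tab, with an opening of 11 mm on the 12 mm tab. I pull the latch.

Request:
play_rows(steps="0 0 0 0.003 0 0 255;0 0 0 0.004 0 0 255;0 0 0 0.004 0 0 255;0 0 0 0.001 0 0 255;0 0 0 0 0 0 255;0 0 0 0 0 0 255")

```text
t: 8.4
tool_pos: [0.5276, -0.0864, 0.0906]
ee_rot: [0.736, -0.677, 0.001, -0.001]
contact_force: [-0.8, 6.8, 7.5]
opening: 0.011
```

Request:
play_rows(steps="-0.03 0 0 0 -0.0009 -0.0051 255;-0.03 0 0 0 -0.0009 -0.0051 255;-0.03 0 0 0 -0.0009 -0.0051 255;0 0 0 0 0 0 255")

```text
t: 8.9
tool_pos: [0.5307, -0.0858, 0.1054]
ee_rot: [0.736, -0.676, -0.03, 0.033]
contact_force: [0.3, 6.7, -2.7]
opening: 0.0109
```

```bash
python3 - <<'E'
from h import *
go(L2W((0,-.045,.088))); s=bot.get_state(); print(np.round(s["joint_positions"],3),s["moment"])
E
```

```text
t 8.9 tool shift to [ 0.5253 -0.0748  0.088 ] : [-0.0114  0.0029  0.0178]
open 0.010905314346890313 F [ 0.3  6.7 -2.7] local [ 0.0045 -0.0564  0.1054] 
 [[ 0.084 -0.992 -0.089]
 [-0.996 -0.084 -0.007]
 [-0.     0.089 -0.996]]
[-0.2    0.53   1.896 -0.034  0.802  1.311] [ 1.22360274 -0.44555305 -0.29409994]
```

Request:
play_rows(steps="-0.035 0 0 0 -0.001 -0.0059 255;-0.035 0 0 0 -0.001 -0.0059 255;-0.035 0 0 0 -0.001 -0.0059 255;-0.035 0 0 0 -0.001 -0.0059 255;-0.035 0 0 0 -0.001 -0.0059 255;-0.035 0 0 0 -0.001 -0.0059 255;-0.035 0 0 0 -0.001 -0.0059 255;-0.03 0 0 0 -0.0009 -0.0051 255")

```text
t: 9.9
tool_pos: [0.5485, -0.0841, 0.1489]
ee_rot: [0.724, -0.666, -0.123, 0.133]
contact_force: [4.4, 7.3, -6.0]
opening: 0.0114
```

Request:
play_rows(steps="0 0 0 0 0 0 255;0 0 0 0 0 0 255")

```text
t: 10.15
tool_pos: [0.5484, -0.084, 0.1486]
ee_rot: [0.724, -0.666, -0.122, 0.132]
contact_force: [4.3, 7.1, -6.0]
opening: 0.0111
```

```bash
python3 - <<'E'
from h import *
go(L2W((0,-.045,.088)))
o=[]
for n,sl in(("side",(slice(70,310),slice(80,340))),("scene",(slice(90,300),slice(150,390)))):
    im=bot.grab_frame(n)
    for r in bot.mark_of(n,"nose")[:1]:
        p,v=ray(n,r["point"]); # intersect with plane local y=0
        c,s=np.cos(YAW),np.sin(YAW); nn=np.array([-s,c,0]); q=p+v*(nn@(np.r_[S,0]-p))/(nn@v); print(n,"nose",round(r["conf"],2),np.round(W2L(q),3))
    for r in bot.mark_of(n,"guard_handle")[:1]: print(n,"handle",round(r["conf"],2),np.round(W2L(onz(n,r["point"],.168)),3))
    q=[W for W in proj(n,[L2W((.17-.17*np.cos(.365)+.012*np.sin(.365),0,.062+.17*np.sin(.365)+.012*np.cos(.365)))])][0]; print("expected nose px",q)
    o.append(cv2.resize(im[sl],(400,350)))
cv2.imwrite("pics/m7.png",np.hstack(o))
E
```

```text
t 10.15 tool shift to [ 0.5253 -0.0748  0.088 ] : [-0.0111 -0.0007  0.0646]
open 0.01108379101971164 F [ 4.3  7.1 -6. ] local [ 0.0222 -0.0561  0.1486] 
 [[ 0.084 -0.932 -0.353]
 [-0.996 -0.079 -0.029]
 [-0.001  0.354 -0.935]]
side nose 0.62 [ 0.018 -0.     0.142]
side handle 0.87 [-0.023  0.178  0.168]
expected nose px [215.40004835 185.74498016]
scene nose 0.91 [0.008 0.    0.123]
scene handle 0.76 [0.    0.177 0.168]
expected nose px [275.72694608 163.07772773]
```

View pics/m7.png

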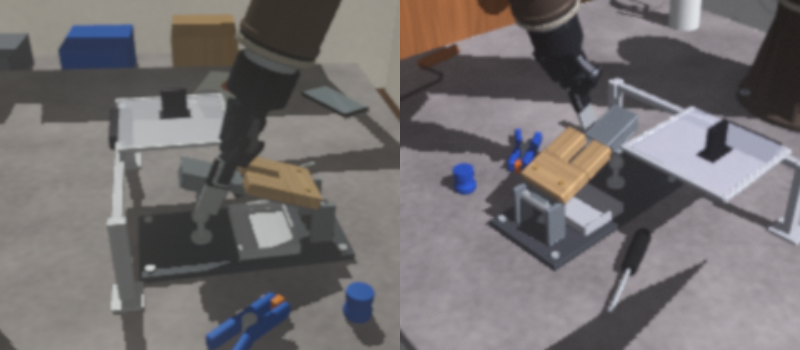

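The tongue is up off the ball, the guard handle is at about 0.177 m and the bystanders haven't moved. I raise it a little more for margin, since the two nose readings (0.142 and 0.123) differ.

Request:
play_rows(steps="-0.03 0 0 0 -0.0014 -0.0051 255;-0.02 0 0 0 -0.0012 -0.0034 255;0 0 0 0 0 0 255;0 0 0 0 0 0 255;0 0 0 0 0 0 255;0 0 0 0 0 0 255")

```text
t: 11.2
tool_pos: [0.553, -0.0836, 0.1558]
ee_rot: [0.721, -0.662, -0.14, 0.151]
contact_force: [-0.4, 7.4, -2.6]
opening: 0.011
```

```bash
python3 - <<'E'
from h import *
go(L2W((0,-.045,.088)))
for n in("side","scene","side","scene"):
    bot.grab_frame(n)
    for r in bot.mark_of(n,"nose")[:1]:
        p,v=ray(n,r["point"]); c,s=np.cos(YAW),np.sin(YAW); nn=np.array([-s,c,0]); q=p+v*(nn@(np.r_[S,0]-p))/(nn@v); print(n,round(r["conf"],2),np.round(W2L(q),3))
s=bot.get_state();print(s["t"],s["tool_pos"],s["contact_force"],s["opening"])
E
```

```text
t 11.2 tool shift to [ 0.5253 -0.0748  0.088 ] : [-0.011  -0.0027  0.0728]
open 0.011013406415025571 F [-0.4  7.4 -2.6] local [ 0.0268 -0.0561  0.1558] 
 [[ 0.084 -0.912 -0.401]
 [-0.996 -0.077 -0.033]
 [-0.001  0.402 -0.916]]
side 0.81 [ 0.013 -0.     0.142]
scene 0.84 [0.011 0.    0.146]
side 0.69 [ 0.021 -0.     0.141]
scene 0.97 [0.01  0.    0.136]
11.6 [ 0.55297661 -0.08357299  0.15575568] [-1.38206715  6.224966   -1.95025756] 0.01124826136993625
```

Both cameras now put the nose at 0.136–0.146 m, which agrees with the arm's own rise of 65 mm. The hold is steady, so I hand it in.

```bash
python3 -c "
from workcell import bot
print(bot.job_done())"
```

```text
the job is handed in; nothing more can be done
None
```

I slid the guard open to its stop, pulled the latch out about 12 mm, and swung the tongue up. I handed the job in at about 11.6 s with the gripper still holding the tab. No verdict was reported.

**Last checks:**
- **Nose height:** the cameras put it at 0.136–0.146 m, and the arm's own 65 mm rise gives about 0.14 m. The requirement is above 0.123 m. One earlier scene-camera reading, before the final raise, gave only 0.123 m against the side camera's 0.142 m, so I lifted it a little more for margin.
- **Guard:** its handle measured about 0.177 m along the rail, which is at its 0.17 m stop within measuring error. I felt no clear force at the stop.
- **Grip:** the fingers were 11 mm apart on the 12 mm tab and steady, with about 7 N of spring pull on the tool.
- **Clamp, jar and screwdriver:** they looked unmoved in the last picture I viewed; I did not measure them again.

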